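Set the microscope lamp to step six by fingertip and switch it on

TASK

Push the selector post round clockwise with a fingertip, counting the clicks, until the selector rests at position 6 of the lamp control unit (six clicks clockwise from the round off mark), without running on past it; only then press the push button fully in and let it come out again. Be gentle and grip nothing: the unit must not be lifted or shoved along the bench, and the bottle, dish and slide box stay where they stand.

Things in the scene. Friction and masses are not known exactly. Their poses are not given: they have to be found in the camera images.
- lamp_unit: Loose white control unit on rubber feet, 160 (its x) x 280 (its y) x 65 mm high, about 2.5 kg, not fixed to the bench. Origin: centre of its underside; z up, x points from its front (robot side) to its back. Its flat top at height 65 mm carries a black dial plate (138 mm across, 2 mm thick, centre 55 mm to +y of the unit's centre) and the push button (90 mm to -y).
- dial_axis (a point): Point on the turning axis of the selector, on the dial plate's top face (67 mm above the bench). Its axes are those of the unit. White marks lie on the plate at 60 mm from the axis: one round dot for position 0 (off), then, going clockwise seen from above, eight short bars for positions 1 to 8, 24 degrees apart; position 4 points along the unit's +x (to its back).
- selector (a joint): Angle of the selector in rad: 0 at position 0, growing clockwise seen from above by 0.419 (24 degrees) a click; position 6 is 2.513, position 8 is 3.351, with stops just beyond 0 and 8. At value q the arm points, from the dial axis, at 1.676 - q rad counterclockwise from the unit's +x. A spring ball holds it in each position: pushed over the half-way crest it snaps on into the next one by itself and stays; about 2 to 5 N sideways at the post turns it.
- post_top (a point): Top centre of the upright aluminium finger post of the selector: 12 mm in diameter, 38 mm from the dial axis, from the dial plate to 34 mm above it (101 mm above the bench). It stands on a grey arm 11 mm wide that reaches 52 mm from the axis, its top 10 mm above the plate; the hub is 34 mm across and 12 mm high.
- lamp_button_top (a point): Centre of the top face of the round grey push button (28 mm across, in a black housing 44 mm across and 12 mm high) on the unit, 87 mm above the bench; pressed straight down it travels 6 mm, fully in takes 5 N, and it springs back.
- lamp_button (a joint): Push button travel in m: 0 out, 0.006 fully in.
- bottle: Bystander: amber bottle with cork, 60 mm across, 125 mm tall, loose; origin at the centre of its underside.
- dish: Bystander: round glass dish with cover, 94 mm across, 16 mm tall, loose; origin at the centre of its underside.
- slide_box: Bystander: flat slide box, 87 x 102 x 35 mm tall, loose; origin at the centre of its underside.

How it is judged:
On the way, in this order (a step that is already met when the one before it is completed fails the run):
1. the selector rests in position 6 (value of joint selector between 2.41 and 2.62 rad), for 0.2 s.
2. the push button is pressed fully in (all of step 1 and value of joint lamp_button above 0.005 m), for 0.05 s.
At the end, for the whole second after the job is handed in: The selector rests in the detent of position 6 (2.41 to 2.62 rad), the button has been pressed in (over 5 mm) after that and is out again, the unit is within 15 mm of where it started and level, and bottle, dish and slide box are within 20 mm of where they stood, upright (all of step 1 and velocity of joint selector between -0.1 and 0.1 rad/s and value of joint lamp_button below 0.0015 m and distance of lamp_unit from where it was at the start of the episode below 0.015 m and angle between lamp_unit's own z axis and vertical below 0.05 rad and distance of each of bottle, dish, slide_box from where it was at the start of the episode below 0.02 m and angle between each of bottle, dish, slide_box's own z axis and vertical below 0.1 rad); the robot touches nothing.
It fails at once if the selector runs on past position 6 (value of joint selector above 2.8 rad).
It fails at once if the button is pressed before the selector is at position 6 (value of joint lamp_button above 0.003 m and value of joint selector below 2.3 rad).
It fails at once if the selector is forced (over 20 N) (contact force between the fingers and selector above 20 N).
It fails at once if the unit is shoved, lifted or tipped (not (distance of lamp_unit from where it was at the start of the episode below 0.015 m and angle between lamp_unit's own z axis and vertical below 0.05 rad)).
It fails at once if a bystander is moved or tipped (not (distance of each of bottle, dish, slide_box from where it was at the start of the episode below 0.02 m and angle between each of bottle, dish, slide_box's own z axis and vertical below 0.1 rad)).
It also fails if it takes over 64 s, if anything falls off the work surface, if the arm or the gripper's body presses on something with over 40 N, if the wrist force passes 120 N, or if a joint passes its speed limit or range.

ROBOT

A 6-joint arm with a two-finger parallel gripper is mounted at the origin on the work surface. World frame = base frame: x ahead of the robot, y to its left, z up, the work surface at z = 0. Lengths are in m, angles in rad, forces in N, time in s.
With the tool pointing down it reaches from about 0.425 to 0.925 m from the base axis. Payload 12.5 kg.
Tool frame: the origin (TCP) lies between the finger pads; the fingertips stand 25 mm ahead of it and the grasp point (between the pads) lies 6 mm ahead of it; z points along the fingers, y is the line along which they close (so a half turn about z gives the same grasp; the last joint's range is limited). The gripper opens to 85 mm and grips with 20 to 120 N. Pads are 22 mm wide; open, the fingers measure 114 mm over their backs; the gripper's body (76 mm by 85 mm) begins 54 mm behind the grasp point. The pads swing forward as they close: fully open they stand 13 mm farther back than shut.
Start: joints at [1.153, 0.491, 1.559, -0, 1.092, -0.106], TCP at [0.192, 0.595, 0.256] pointing down, gripper open.
Joint ranges: [-3.1, 3.1], [-0.84, 2.19], [0.05, 2.79], [-1.13, 4.28], [0.06, 2.93], [-2.69, 2.69]. Speed limits (rad/s): [2.22, 2.22, 2.79, 3.14, 3.14, 3.14].

INTERFACE

Orientations are given as a unit quaternion [w, x, y, z].
In Python, from station import read_state, optics, job gives the robot as it stands.
- The arm moves only by the shell command python3 -m crank 'ROWS'. ROWS is JSON, a list of rows, each an object with "travel": the shift along the world's x, y, z scaled (see below), a list of three; "dr": the turn, a rotation vector about the world's x, y, z scaled (see below), a list of three; "claw": the finger opening in mm, from 0 to 85.4. A call has 1 to 12 rows; each row is the pose to reach, as a shift and turn from the pose commanded when the call began, turning the shorter way round; what a row does not reach only later rows make up. The controller multiplies each number of a shift by 500 mm and each number of a turn by pi rad. A row lasts 1/12 s, in which the tool goes at most 41.7 mm and 7.16 degrees, less where a joint would pass 70% of its speed; a pose out of reach is approached as far as the arm can. A call with a number of a shift or a turn outside -1 to 1 is refused whole. A call with a gripper value outside its range is refused whole. The fingers move at their own pace and stop on an object; the grip force is fixed at half the most. Time passes only in rows, so rows that repeat a pose let the fingers close. It gives the time, the measured TCP pose, the force, the opening and the grip force at its end, in the units of the state.
- read_state(): the state, without advancing time (a new reading comes with each control period).
- optics.snapshot(name): name is "scene" or "top" or "wrist"; returns the picture (384x512x3 uint8, red, green, blue); there is no depth.
- optics.calibration(name): a dict with "K" (3x3 intrinsics, pixels), "dist_coeffs" ([k1, k2, p1, p2, k3] as OpenCV has them; the pictures are not rectified), "world_from_camera" (4x4, takes a point from camera to world coordinates). Camera axes: x right, y down, z forward; pixel columns grow to the right and rows downward; lengths in m; the calibration is good to about 2 mm. A picture is of the moment at which its call begins: read the wrist's pose just before it. calibration takes no time and is no camera call; for the wrist camera it gives the pose at the moment of the call.
- job.sign_off(): hands the job in; it is judged then, once.
Trained networks look in the newest picture that a camera, given by its name, has taken for a name from the list of things; names that differ only in an ending like _2 or _b are one class to them, and where a whole thing is asked for, a point or a joint stands for the part that bears it (a point fixed in the world has none). Each returns a list of dicts, best first, with "score" (0 to 1); they miss things now and then, are a little off and sometimes report something else, mostly with a low value. They report only what shows in the picture. A call takes as long as a camera call.
- optics.find_in(camera, target): "pixel" ([row, column] in pixels, amid what is visible of it).
- optics.outline_of(camera, target): "mask" (384x512 bool, what is visible of it) and "pixel" ([row, column] in pixels, amid what is visible of it).
The state is a dict: "clock": time; "joint_positions": joint angles; "dq": joint speeds; "joint_torque": joint torques, N m; "position": TCP position; "tcp_rot": TCP orientation; "wrist_force": force on the tool from outside, world axes, zero at the start; "moment": the same for the moment, N m; "opening": opening from 0.0 (shut) to 1.0 (fully open); "grip_force": force on a finger pad.
Only numpy, scipy, OpenCV 4.12 (cv2) and the standard library are available. Lean on these libraries where they do the work, as an engineer would, in place of code of your own. Each camera call takes 0.05 s, during which the arm holds its last target. There are 200 camera calls.

## Working session

There is one attempt and no reset: what is moved stays moved. The work goes in short steps, Python scripts to look and compute and a shell command to move; the robot and the scene stay as the last step left them, time stands still between calls to the robot, and variables do not carry over. Pictures are saved under pics/ and viewed, at most 10 in all, crops included, and the job is handed in when it is done.

```bash
mkdir -p pics; cat > h.py <<'E'
import numpy as np, cv2, json
from station import read_state, optics, job
def ray(c,px):  # px [row,col] -> origin, dir
    K=np.array(c['K']);d=np.array(c['dist_coeffs']);T=np.array(c['world_from_camera'])
    u=cv2.undistortPoints(np.array([[[px[1],px[0]]]],float),K,d)[0,0]
    v=T[:3,:3]@np.array([u[0],u[1],1]);return T[:3,3],v
def atz(c,px,z):
    o,v=ray(c,px);return o+v*(z-o[2])/v[2]
def proj(c,P):
    T=np.linalg.inv(np.array(c['world_from_camera']));r=cv2.Rodrigues(T[:3,:3])[0]
    return cv2.projectPoints(np.array(P,float).reshape(-1,3),r,T[:3,3],np.array(c['K']),np.array(c['dist_coeffs']))[0][:,0,::-1]
E
python3 - <<'E'
from h import *
s=read_state();print(s['clock'],s['position'],s['tcp_rot'],s['opening'])
Z=dict(lamp_unit=.06,dial_axis=.067,post_top=.101,lamp_button_top=.087,bottle=.06,dish=.01,slide_box=.03)
for cam in ['top','scene']:
    im=optics.snapshot(cam);c=optics.calibration(cam)
    cv2.imwrite(f'pics/{cam}0.png',im[:,:,::-1])
    for n,z in Z.items():
        for r in optics.find_in(cam,n)[:1]: print(cam,n,np.round(r['pixel']),round(r['score'],2),atz(c,r['pixel'],z).round(3))
E
```

```text
0.0 [0.19161881 0.59467577 0.25572498] [-1.43633744e-04  1.55262785e-01  9.87873045e-01 -5.42445109e-04] 0.9939869795092628
top lamp_unit [204. 269.] 0.63 [ 0.541 -0.032  0.06 ]
top dial_axis [204. 266.] 0.78 [ 0.54  -0.022  0.067]
top post_top [188. 248.] 0.72 [0.573 0.022 0.101]
top bottle [152. 180.] 0.93 [0.671 0.193 0.06 ]
top dish [248. 351.] 0.98 [ 0.438 -0.24   0.01 ]
top slide_box [279. 254.] 0.77 [0.359 0.006 0.03 ]
scene lamp_unit [204. 235.] 0.85 [ 0.566 -0.008  0.06 ]
scene dial_axis [205. 228.] 0.77 [ 0.579 -0.022  0.067]
scene post_top [206. 248.] 0.49 [0.604 0.027 0.101]
scene lamp_button_top [175. 198.] 0.48 [ 0.511 -0.107  0.087]
scene bottle [253. 323.] 0.8 [0.678 0.201 0.06 ]
scene dish [176. 160.] 0.97 [ 0.452 -0.233  0.01 ]
scene slide_box [159. 254.] 0.83 [0.374 0.008 0.03 ]
```

View pics/top0.png

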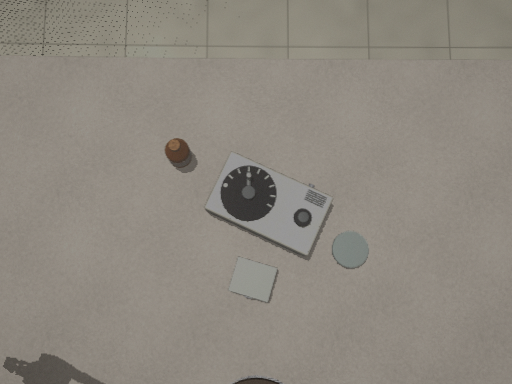

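View pics/scene0.png

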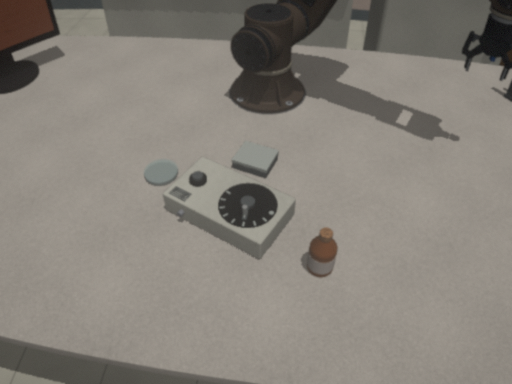

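The unit is turned about -24° about z, and its dial centre is at about px (193,248) in the top view. The button is near (217,303), the off dot near (185,225), and the post points up at about position 3. Next I close the fingers and go above it for a close look.

```bash
python3 - <<'E'
from h import *
c=optics.calibration('top')
d=atz(c,[193,248],.067);b=atz(c,[217.5,303],.087);o=atz(c,[185,225],.067)
print(d,b,o,np.degrees(np.arctan2(*(d-b)[[1,0]]))-90)
s=read_state();T=np.array(optics.calibration('wrist')['world_from_camera']);print(T.round(3))
E
R='' ; python3 -m crank '[{"travel":[0.3,-0.6,0.1],"dr":[0,0,0],"claw":0},{"travel":[0.3,-0.6,0.1],"dr":[0,0,0],"claw":0},{"travel":[0.3,-0.6,0.1],"dr":[0,0,0],"claw":0},{"travel":[0.3,-0.6,0.1],"dr":[0,0,0],"claw":0},{"travel":[0.3,-0.6,0.1],"dr":[0,0,0],"claw":0},{"travel":[0.3,-0.6,0.1],"dr":[0,0,0],"claw":0},{"travel":[0.3,-0.6,0.1],"dr":[0,0,0],"claw":0},{"travel":[0.3,-0.6,0.1],"dr":[0,0,0],"claw":0},{"travel":[0.3,-0.6,0.1],"dr":[0,0,0],"claw":0},{"travel":[0.3,-0.6,0.1],"dr":[0,0,0],"claw":0}]'
```

```text
[0.56742101 0.02115991 0.067     ] [ 0.50540625 -0.11089353  0.087     ] [0.58703234 0.07785626 0.067     ] -25.155624443332215
[[ 0.308  0.907  0.289  0.117]
 [ 0.951 -0.293 -0.095  0.618]
 [-0.001  0.304 -0.953  0.373]
 [ 0.     0.     0.     1.   ]]
clock: 1.63
position: [0.3427, 0.2933, 0.307]
tcp_rot: [0.001, 0.157, 0.988, 0.0]
wrist_force: [-0.5, 0.4, -0.3]
opening: 0.002
grip_force: 0.0
```

```bash
python3 -m crank '[{"travel":[0.32,-0.58,0.02],"dr":[0,0,0],"claw":0},{"travel":[0.32,-0.58,0.02],"dr":[0,0,0],"claw":0},{"travel":[0.32,-0.58,0.02],"dr":[0,0,0],"claw":0},{"travel":[0.32,-0.58,0.02],"dr":[0,0,0],"claw":0},{"travel":[0.32,-0.58,0.02],"dr":[0,0,0],"claw":0},{"travel":[0.32,-0.58,0.02],"dr":[0,0,0],"claw":0},{"travel":[0.32,-0.58,0.02],"dr":[0,0,0],"claw":0},{"travel":[0.32,-0.58,0.02],"dr":[0,0,0],"claw":0},{"travel":[0.32,-0.58,0.02],"dr":[0,0,0],"claw":0},{"travel":[0.32,-0.58,0.02],"dr":[0,0,0],"claw":0},{"travel":[0.32,-0.58,0.02],"dr":[0,0,0],"claw":0}]'
python3 - <<'E'
from h import *
s=read_state();c=optics.calibration('wrist');im=optics.snapshot('wrist')
print(s['clock'],s['position'],s['joint_positions'])
json.dump({k:np.array(v).tolist() for k,v in c.items()},open('w1.json','w'))
cv2.imwrite('pics/w1.png',im[:,:,::-1])
for n,z in dict(dial_axis=.067,post_top=.101,lamp_button_top=.087).items():
    for r in optics.find_in('wrist',n)[:1]: print(n,np.round(r['pixel']),round(r['score'],2),atz(c,r['pixel'],z).round(4))
E
```

```text
clock: 2.55
position: [0.5016, 0.0061, 0.3158]
tcp_rot: [-0.001, 0.155, 0.988, 0.0]
wrist_force: [0.4, -0.3, -0.1]
opening: -0.001
grip_force: 0.0
2.55 [0.5015544  0.00612123 0.31581515] [-1.19763293e-01  2.53042552e-01  1.77122534e+00  4.91201407e-04
  1.11843138e+00 -1.37949171e+00]
dial_axis [196. 238.] 0.93 [ 0.5341 -0.0299  0.067 ]
post_top [216. 294.] 0.75 [0.564  0.0262 0.101 ]
lamp_button_top [200. 164.] 0.84 [ 0.5076 -0.1074  0.087 ]
```

View pics/w1.png

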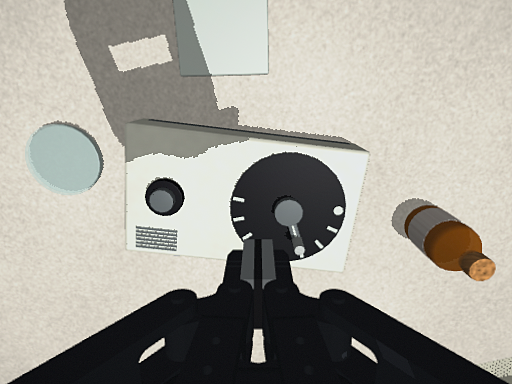

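The hub is at (211,288), the off dot at (211,339), and bars 1 and 2 are at (230,332) and (243,319). The post tip is at (250,299), so the selector is at about position 3, and the button is at (196,164). I fit the unit pose from these.

```bash
python3 - <<'E'
from h import *
from scipy.optimize import least_squares
c=json.load(open('w1.json'))
im=cv2.imread('pics/w1.png',0)
# white marks on dial: components in the bright mask within the dial region
m=((im>150)*255).astype('uint8');n,l,st,ce=cv2.connectedComponentsWithStats(m)
pts=[]
for i in range(1,n):
    x,y=ce[i]
    if 8<st[i,4]<200 and 220<x<350 and 150<y<262: print(st[i],ce[i].round(1)); pts.append(atz(c,[y,x],.067)); print(pts[-1].round(4))
b=atz(c,[196.5,164.5],.087); h=atz(c,[211.5,288.5],.079); p=atz(c,[250.5,299.5],.101);o=atz(c,[211,339],.067)
print('btn',b,'hub',h,'post',p,'dot',o)
print('yaw btn',np.degrees(np.arctan2(*(h-b)[[1,0]]))-90,'yaw dot',np.degrees(np.arctan2(*(o-h)[[1,0]]))-96, 'post ang',np.degrees(np.arctan2(*(p-h)[[1,0]])),np.linalg.norm((p-h)[:2]),np.linalg.norm((o-h)[:2]),np.linalg.norm((b-h)[:2]))
E
```

```text
[233 197  11   5  37] [238.1 198.8]
[ 0.5376 -0.0311  0.067 ]
[334 206   9   9  65] [338.  210.1]
[0.5875 0.0776 0.067 ]
[233 217  11   5  35] [238.1 218.6]
[ 0.5613 -0.0393  0.067 ]
[292 225   5  11  25] [293.7 230.3]
[0.5966 0.0202 0.067 ]
[327 226  10   7  34] [331.6 228.8]
[0.6087 0.0644 0.067 ]
[243 233   9   7  30] [246.9 235.8]
[ 0.5861 -0.0363  0.067 ]
[315 240   8   8  34] [318.6 243.7]
[0.6232 0.0444 0.067 ]
[295 246  10  12  83] [299.5 250.8]
[0.6254 0.0194 0.067 ]
btn [ 0.50383796 -0.10465225  0.087     ] hub [0.56640046 0.02131124 0.079     ] post [0.60654137 0.02043347 0.101     ] dot [0.58892599 0.07843649 0.067     ]
yaw btn -26.41228940631361 yaw dot -27.520221226635712 post ang -1.2527112649776284 0.04015050585895674 0.06140597193958548 0.14064447581797812
```

```bash
python3 -m crank '[{"travel":[0.207,0.084,-0.3],"dr":[0,0,0.094],"claw":0},{"travel":[0.207,0.084,-0.3],"dr":[0,0,0.094],"claw":0},{"travel":[0.207,0.084,-0.3],"dr":[0,0,0.094],"claw":0},{"travel":[0.207,0.084,-0.3],"dr":[0,0,0.094],"claw":0},{"travel":[0.207,0.084,-0.3],"dr":[0,0,0.094],"claw":0},{"travel":[0.207,0.084,-0.3],"dr":[0,0,0.094],"claw":0},{"travel":[0.207,0.084,-0.3],"dr":[0,0,0.094],"claw":0},{"travel":[0.207,0.084,-0.3],"dr":[0,0,0.094],"claw":0},{"travel":[0.207,0.084,-0.3],"dr":[0,0,0.094],"claw":0}]'
python3 - <<'E'
from h import *
s=read_state();c=optics.calibration('wrist');im=optics.snapshot('wrist')
print(s['clock'],s['position'],s['tcp_rot'])
R=np.array(c['world_from_camera'])
json.dump({k:np.array(v).tolist() for k,v in c.items()},open('w2.json','w'))
cv2.imwrite('pics/w2.png',im[:,:,::-1])
P=s['position']
print('tip px',proj(c,[P[0],P[1],P[2]-.025]),'post',proj(c,[.6055,.020,.101]),'hub',proj(c,[.5675,.0205,.079]))
E
```

```text
clock: 3.5
position: [0.605, 0.0469, 0.1682]
tcp_rot: [0.001, 0.008, 1.0, -0.0]
wrist_force: [0.5, -1.4, 0.1]
opening: -0.002
grip_force: 0.0
3.5 [0.60501103 0.04689426 0.1681916 ] [ 1.16554169e-03  8.17257090e-03  9.99965925e-01 -1.83519398e-06]
tip px [[258.01461375 259.21951271]] post [[225.03435698 214.89548564]] hub [[156.32415527 216.60198126]]
```

View pics/w2.png

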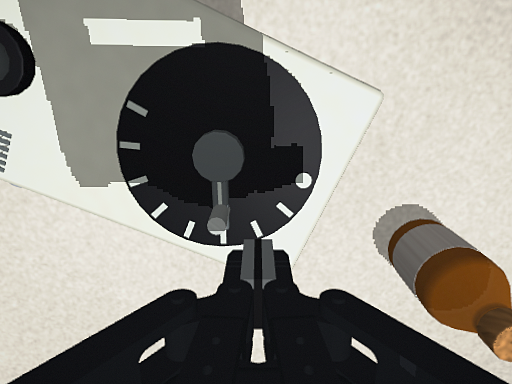

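The post top is at (225,217) and the hub at (155,218). The arm points at the third bar (237,223), counting from the dot at (180,303), so it is at position 3 and needs three clicks. The fingertips at (240,259) stand on the counterclockwise side, so I descend.

```bash
python3 -m crank '[{"travel":[0,0,-0.06],"dr":[0,0,0],"claw":0},{"travel":[0,0,-0.116],"dr":[0,0,0],"claw":0},{"travel":[0,0,-0.116],"dr":[0,0,0],"claw":0},{"travel":[0,0,-0.116],"dr":[0,0,0],"claw":0},{"travel":[0,0,-0.116],"dr":[0,0,0],"claw":0}]'
cat >> h.py <<'E'
C=np.array([.5675,.0205])
def arc(t0,t1,d0,d1,n=12,th_now=None):
    """rows from the present pose: polar angle t0->t1 deg, offset d0->d1 m"""
    s=read_state();P=np.array(s['position'])
    for i in range(1,n+1):
        k=i/n;t=np.radians(t0+(t1-t0)*k);d=d0+(d1-d0)*k
        X=C+.038*np.array([np.cos(t),np.sin(t)])+d*np.array([-np.sin(t),np.cos(t)])
        print(((X-P[:2])/.5).round(3).tolist(), round((t0+(t1-t0)*k-(t0 if th_now is None else th_now))/180,4))
E
python3 -c "
from h import *
arc(-.7,-.7,.024,.0135,4);arc(-.7,-18.7,.0135,.0135,8)"
```

```text
clock: 3.97
position: [0.6058, 0.0467, 0.1102]
tcp_rot: [0.001, 0.008, 1.0, 0.0]
wrist_force: [0.1, -0.2, -1.0]
opening: 0.001
grip_force: 0.0
[-0.0, -0.011] 0.0
[-0.0, -0.016] 0.0
[-0.0, -0.021] 0.0
[-0.0, -0.026] 0.0
[0.001, -0.029] -0.0125
[0.002, -0.032] -0.025
[0.002, -0.036] -0.0375
[0.003, -0.039] -0.05
[0.003, -0.042] -0.0625
[0.004, -0.045] -0.075
[0.004, -0.048] -0.0875
[0.004, -0.051] -0.1
```

```bash
python3 -m crank '[{"travel":[0,-0.011,0],"dr":[0,0,0],"claw":0},{"travel":[0,-0.016,0],"dr":[0,0,0],"claw":0},{"travel":[0,-0.021,0],"dr":[0,0,0],"claw":0},{"travel":[0,-0.026,0],"dr":[0,0,0],"claw":0},{"travel":[0.001,-0.029,0],"dr":[0,0,-0.0125],"claw":0},{"travel":[0.002,-0.032,0],"dr":[0,0,-0.025],"claw":0},{"travel":[0.002,-0.036,0],"dr":[0,0,-0.0375],"claw":0},{"travel":[0.003,-0.039,0],"dr":[0,0,-0.05],"claw":0},{"travel":[0.003,-0.042,0],"dr":[0,0,-0.0625],"claw":0},{"travel":[0.004,-0.045,0],"dr":[0,0,-0.075],"claw":0},{"travel":[0.004,-0.048,0],"dr":[0,0,-0.0875],"claw":0},{"travel":[0.004,-0.051,0],"dr":[0,0,-0.1],"claw":0}]'
cat >> h.py <<'E'
def look(name,cams=('wrist','top')):
    s=read_state();ims=[]
    for cam in cams:
        c=optics.calibration(cam);im=optics.snapshot(cam)[:,:,::-1].copy();ims.append(im if cam=='wrist' else cv2.resize(im[140:260,190:350],(512,384),interpolation=cv2.INTER_CUBIC))
        for r in optics.find_in(cam,'post_top')[:1]:
            p=atz(c,r['pixel'],.101)[:2]-C;print(cam,np.round(r['pixel']),round(r['score'],2),'post ang',np.degrees(np.arctan2(p[1],p[0])).round(1),'r',np.linalg.norm(p).round(4))
    cv2.imwrite(f'pics/{name}.png',cv2.resize(np.hstack(ims),None,fx=.78,fy=.78) if len(ims)>1 else ims[0])
    print(s['clock'],s['position'],s['tcp_rot'],s['wrist_force'])
E
python3 -c "
from h import *
look('c1');arc(-18.7,-42.7,.0135,.0135,12)"
```

```text
clock: 4.97
position: [0.607, 0.0213, 0.1083]
tcp_rot: [-0.0, 0.166, 0.986, 0.0]
wrist_force: [-0.9, 3.3, 0.4]
opening: 0.0
grip_force: 1.6
wrist [188. 228.] 0.86 post ang 145.9 r 0.0035
4.9667 [0.60699825 0.0212961  0.10834957] [-2.89383020e-04  1.65609031e-01  9.86191436e-01  1.32318047e-04] [-0.85722265  3.27690125  0.43821428]
[0.002, -0.003] -0.0111
[0.002, -0.006] -0.0222
[0.001, -0.009] -0.0333
[0.001, -0.012] -0.0444
[0.001, -0.014] -0.0556
[0.0, -0.017] -0.0667
[-0.0, -0.02] -0.0778
[-0.001, -0.023] -0.0889
[-0.002, -0.025] -0.1
[-0.003, -0.028] -0.1111
[-0.004, -0.031] -0.1222
[-0.005, -0.033] -0.1333
```

View pics/c1.png

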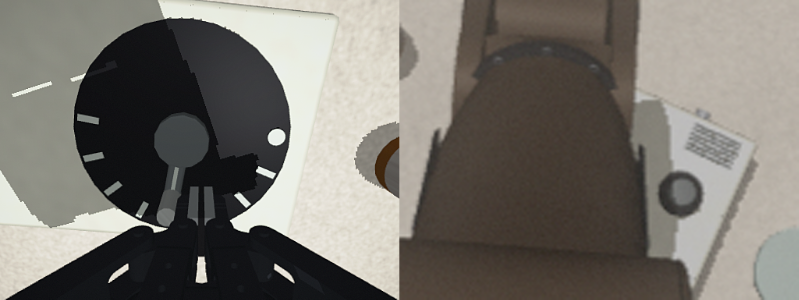

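```bash
python3 - <<'E'
from h import *
c=optics.calibration('wrist');s=read_state();print(s['wrist_force'],s['grip_force'])
h=atz(c,[140/.78,181.5/.78],.079);p=atz(c,[215/.78,166/.78],.101)
print(h,p,np.degrees(np.arctan2(*(p-h)[[1,0]])),np.linalg.norm(p-h))
for a in (-13,-24.7):
  t=np.radians(a);print(a,proj(c,[*(C+.038*np.array([np.cos(t),np.sin(t)])),.101])*.78)
E
```

```text
[-0.73369152  1.80681805 -0.01341428] 0.7600488513708115
[0.56684368 0.02171788 0.079     ] [0.59940715 0.00229537 0.101     ] -30.813995931563902 0.043836213065137644
-13 [[217.68740386 185.50760546]]
-24.7 [[217.7096933  171.59959887]]
```

The selector is at position 4, one click on from the start. Now the second click.

```bash
python3 -m crank '[{"travel":[0.002,-0.003,0],"dr":[0,0,-0.0111],"claw":0},{"travel":[0.002,-0.006,0],"dr":[0,0,-0.0222],"claw":0},{"travel":[0.001,-0.009,0],"dr":[0,0,-0.0333],"claw":0},{"travel":[0.001,-0.012,0],"dr":[0,0,-0.0444],"claw":0},{"travel":[0.001,-0.014,0],"dr":[0,0,-0.0556],"claw":0},{"travel":[0,-0.017,0],"dr":[0,0,-0.0667],"claw":0},{"travel":[0,-0.020,0],"dr":[0,0,-0.0778],"claw":0},{"travel":[-0.001,-0.023,0],"dr":[0,0,-0.0889],"claw":0},{"travel":[-0.002,-0.025,0],"dr":[0,0,-0.1],"claw":0},{"travel":[-0.003,-0.028,0],"dr":[0,0,-0.1111],"claw":0},{"travel":[-0.004,-0.031,0],"dr":[0,0,-0.1222],"claw":0},{"travel":[-0.005,-0.033,0],"dr":[0,0,-0.1333],"claw":0}]'
python3 - <<'E'
from h import *
look('c2',['wrist']);c=optics.calibration('wrist')
for a in (-36.7,-48.7,-60.7):
  t=np.radians(a);print(a,proj(c,[*(C+.038*np.array([np.cos(t),np.sin(t)])),.101]))
arc(-42.7,-66.7,.0135,.0135,12)
E
```

```text
clock: 6.17
position: [0.6049, 0.0049, 0.1084]
tcp_rot: [0.0, 0.366, 0.931, 0.0]
wrist_force: [1.2, 2.8, -0.1]
opening: 0.0
grip_force: 1.5
6.1667 [0.60494795 0.00487524 0.1084238 ] [3.28185344e-04 3.66226835e-01 9.30525529e-01 1.93027736e-04] [ 1.19894449  2.8351903  -0.07726519]
-36.7 [[276.16595154 237.76936752]]
-48.7 [[276.2558804  219.44434542]]
-60.7 [[273.00261317 201.29523785]]
[-0.002, -0.003] -0.0111
[-0.003, -0.005] -0.0222
[-0.004, -0.008] -0.0333
[-0.006, -0.01] -0.0444
[-0.007, -0.013] -0.0556
[-0.009, -0.015] -0.0667
[-0.01, -0.017] -0.0778
[-0.012, -0.019] -0.0889
[-0.014, -0.022] -0.1
[-0.016, -0.024] -0.1111
[-0.018, -0.026] -0.1222
[-0.02, -0.028] -0.1333
```

View pics/c2.png

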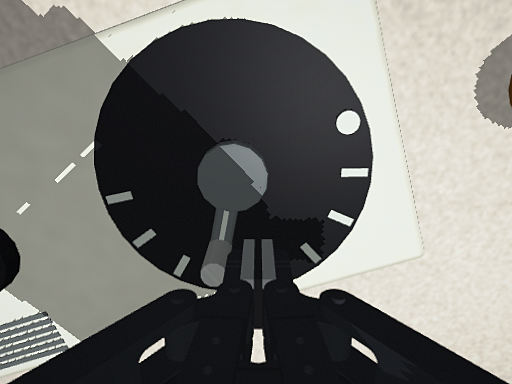

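The post top is at (272,212), with bars 6, 7 and 8 still ahead at (265,181), (238,144) and (198,119). That is position 5. Now the third click.

```bash
python3 -m crank '[{"travel":[-0.002,-0.003,0],"dr":[0,0,-0.0111],"claw":0},{"travel":[-0.003,-0.005,0],"dr":[0,0,-0.0222],"claw":0},{"travel":[-0.004,-0.008,0],"dr":[0,0,-0.0333],"claw":0},{"travel":[-0.006,-0.010,0],"dr":[0,0,-0.0444],"claw":0},{"travel":[-0.007,-0.013,0],"dr":[0,0,-0.0556],"claw":0},{"travel":[-0.009,-0.015,0],"dr":[0,0,-0.0667],"claw":0},{"travel":[-0.010,-0.017,0],"dr":[0,0,-0.0778],"claw":0},{"travel":[-0.012,-0.019,0],"dr":[0,0,-0.0889],"claw":0},{"travel":[-0.014,-0.022,0],"dr":[0,0,-0.1],"claw":0},{"travel":[-0.016,-0.024,0],"dr":[0,0,-0.1111],"claw":0},{"travel":[-0.018,-0.026,0],"dr":[0,0,-0.1222],"claw":0},{"travel":[-0.020,-0.028,0],"dr":[0,0,-0.1333],"claw":0}]'
python3 - <<'E'
from h import *
look('c3',['wrist'])
c=optics.calibration('wrist')
for a in (-60.7,-72.7,-84.7):
  t=np.radians(a);print(a,proj(c,[*(C+.038*np.array([np.cos(t),np.sin(t)])),.101]))
E
```

```text
clock: 7.27
position: [0.595, -0.0089, 0.1084]
tcp_rot: [0.0, 0.551, 0.834, 0.0]
wrist_force: [1.7, 4.0, -1.0]
opening: 0.0
grip_force: 1.5
wrist [186. 226.] 0.68 post ang 108.3 r 0.0028
7.2667 [ 0.59495828 -0.00894753  0.1084019 ] [2.73499656e-04 5.51271127e-01 8.34326064e-01 2.97185111e-04] [ 1.69613526  4.04432196 -1.004577  ]
-60.7 [[275.45255355 238.79854334]]
-72.7 [[275.53114645 220.46020252]]
-84.7 [[272.26219103 202.30380748]]
```

View pics/c3.png

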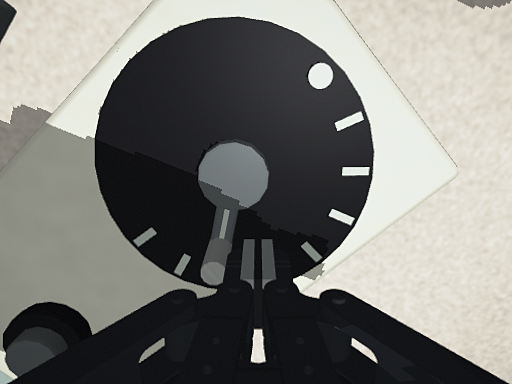

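The post top is at (270,212), with only bars 7 and 8 ahead at (265,181) and (237,144). That is position 6. I back off, rise, and go above the button.

```bash
python3 -m crank '[{"travel":[0.014,0.006,0],"dr":[0,0,0],"claw":0},{"travel":[0.028,0.012,0],"dr":[0,0,0],"claw":0},{"travel":[0.028,0.012,0.06],"dr":[0,0,0],"claw":0},{"travel":[0.028,0.012,0.12],"dr":[0,0,0],"claw":0},{"travel":[0.0,-0.03,0.12],"dr":[0,0,0],"claw":0},{"travel":[-0.06,-0.08,0.12],"dr":[0,0,0],"claw":0},{"travel":[-0.12,-0.14,0.12],"dr":[0,0,0],"claw":0},{"travel":[-0.178,-0.2,0.12],"dr":[0,0,0],"claw":0},{"travel":[-0.178,-0.2,0.12],"dr":[0,0,0],"claw":0},{"travel":[-0.178,-0.2,0.12],"dr":[0,0,0],"claw":0},{"travel":[-0.178,-0.2,0.12],"dr":[0,0,0],"claw":0}]'
python3 - <<'E'
from h import *
look('b1',['wrist','scene'])
c=optics.calibration('wrist');P=read_state()['position']
print(proj(c,[.5069,-.1112,.087]),proj(c,[P[0],P[1],.087]))
E
```

```text
clock: 8.28
position: [0.5067, -0.1093, 0.1686]
tcp_rot: [0.0, 0.551, 0.834, 0.0]
wrist_force: [0.1, -0.4, 0.3]
opening: 0.0
grip_force: 0.0
wrist [ 67. 439.] 0.56 post ang -125.3 r 0.0157
scene [205. 244.] 0.69 post ang -3.4 r 0.0353
8.2833 [ 0.50667032 -0.10927064  0.16858614] [4.89122761e-04 5.51415404e-01 8.34230659e-01 1.44015971e-04] [ 0.08911144 -0.44785823  0.25521401]
[[217.51357841 258.36387749]] [[213.46285348 259.4884427 ]]
```

View pics/b1.png

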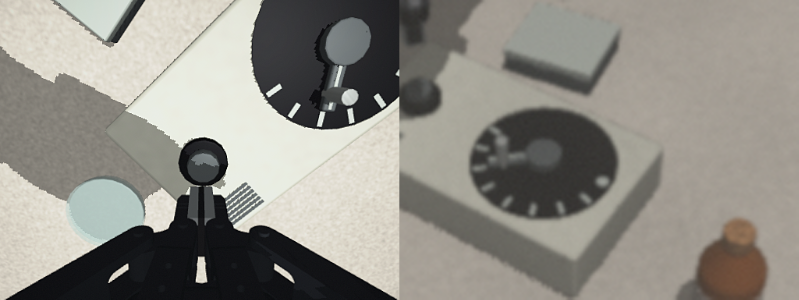

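The selector arm points at bar 6, with bars 7 and 8 beyond it at (106,297) and (91,274). The button is under the fingertip, about 2 mm off, so I correct and descend to just above it.

```bash
python3 -m crank '[{"travel":[-0.002,0.004,-0.05],"dr":[0,0,0],"claw":0},{"travel":[-0.002,0.004,-0.1],"dr":[0,0,0],"claw":0},{"travel":[-0.002,0.004,-0.112],"dr":[0,0,0],"claw":0},{"travel":[-0.002,0.004,-0.116],"dr":[0,0,0],"claw":0},{"travel":[-0.002,0.004,-0.120],"dr":[0,0,0],"claw":0},{"travel":[-0.002,0.004,-0.122],"dr":[0,0,0],"claw":0},{"travel":[-0.002,0.004,-0.124],"dr":[0,0,0],"claw":0},{"travel":[-0.002,0.004,-0.124],"dr":[0,0,0],"claw":0},{"travel":[-0.002,0.004,-0.124],"dr":[0,0,0],"claw":0}]'
```

```text
clock: 9.23
position: [0.505, -0.1071, 0.107]
tcp_rot: [0.001, 0.551, 0.834, 0.0]
wrist_force: [-0.1, 3.4, 4.9]
opening: 0.002
grip_force: 2.1
```

```bash
python3 -m crank '[{"travel":[0,0,-0.002],"dr":[0,0,0],"claw":0},{"travel":[0,0,-0.003],"dr":[0,0,0],"claw":0},{"travel":[0,0,-0.003],"dr":[0,0,0],"claw":0},{"travel":[0,0,-0.003],"dr":[0,0,0],"claw":0}]'
```

```text
clock: 9.57
position: [0.5051, -0.1071, 0.1059]
tcp_rot: [0.001, 0.551, 0.834, 0.0]
wrist_force: [-2.9, 4.4, 14.6]
opening: 0.0
grip_force: 7.7
```

14.6 N is well above the 5 N needed, so the button has bottomed out. I release it and retreat upward.

```bash
python3 -m crank '[{"travel":[0,0,0.01],"dr":[0,0,0],"claw":0},{"travel":[0,0,0.03],"dr":[0,0,0],"claw":0},{"travel":[0,0,0.1],"dr":[0,0,0],"claw":0},{"travel":[0,0,0.18],"dr":[0,0,0],"claw":0},{"travel":[0,0,0.26],"dr":[0,0,0],"claw":0},{"travel":[0,0,0.3],"dr":[0,0,0],"claw":0},{"travel":[0,0,0.3],"dr":[0,0,0],"claw":0},{"travel":[0,0,0.3],"dr":[0,0,0],"claw":0}]'
python3 -c "
from h import *
look('e1',['wrist','scene'])"
```

```text
clock: 10.23
position: [0.5048, -0.1074, 0.2561]
tcp_rot: [0.001, 0.551, 0.834, 0.0]
wrist_force: [0.2, -0.6, -1.4]
opening: -0.002
grip_force: 0.0
wrist [ 76. 383.] 0.75 post ang -123.7 r 0.0135
scene [173. 196.] 0.61 post ang -110.5 r 0.1393
10.2333 [ 0.50481113 -0.10736695  0.25606625] [1.43506076e-03 5.51481464e-01 8.34185877e-01 2.41994415e-04] [ 0.21233842 -0.57858409 -1.4233932 ]
```

View pics/e1.png

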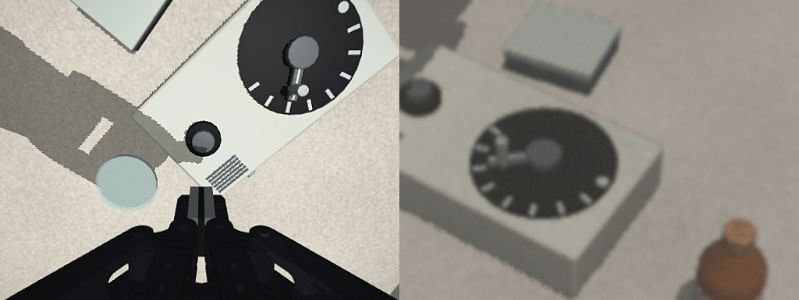

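The selector still points at bar 6, near (96,293), with bars 7 and 8 beyond it. The button at (138,203) looks to be out again, the unit hasn't moved visibly, and the arm is clear. I hand the job in.

```bash
python3 -c "
from station import job
print(job.sign_off())"
```

```text
the job is handed in; nothing more can be done
None
```

I pushed the selector three clicks clockwise, from position 3 to position 6, then pressed the button fully in and released it; the last picture shows the selector still at 6, and the job is handed in, but the sign-off gave no verdict.

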